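# Weigh out a batch of salvaged steel rings

## Robot

A 6-joint arm with a two-finger parallel gripper is mounted at the origin on the work surface. World frame = base frame: x ahead of the robot, y to its left, z up, the work surface at z = 0. Lengths are in m, angles in rad, forces in N, time in s.
With the tool pointing down it reaches from about 0.35 to 0.775 m from the base axis. Payload 7.3 kg.
Tool frame: the origin (TCP) lies between the finger pads; the fingertips stand 25 mm ahead of it and the grasp point (between the pads) lies 6 mm ahead of it; y points along the fingers, z is the direction in which the jaws open and shut, and the axes are right-handed (so a half turn about y gives the same grasp; the last joint's range is limited). The gripper opens to 92 mm and grips with 3 to 60 N. Pads are 19 mm wide; open, the fingers measure 130 mm over their backs; the gripper's body (75 mm by 190 mm) begins 47 mm behind the grasp point.
Start: joints at [-1.344, 0.342, 1.524, -0, 1.275, -0.146], TCP at [0.191, -0.489, 0.252] pointing down, gripper open.
Joint ranges: [-2.53, 2.53], [-0.77, 2.02], [0.04, 2.7], [-1, 4.14], [0.28, 2.66], [-3.11, 3.11]. Speed limits (rad/s): [2.57, 2.57, 3.14, 3.14, 3.14, 3.14].

## Interface

Orientations are given as [roll, pitch, yaw] about the fixed x, y, z axes, in that order (R = Rz(yaw) Ry(pitch) Rx(roll)).
In Python, from cell import sensors, read_camera, hand_in gives the robot as it stands. The module is installed in compiled form; this text tells all that it offers.
- The arm moves only by the tool send_rows, never from a script. Its argument "motion" is a list that holds one entry, the list of rows, each a list of 4 numbers: the shift along the tool's x, y, z in m, then the turn about the tool's y in degrees. In form: [[[tx, ty, tz, twist], ...]]. A call has 1 to 8 rows; each row is the pose to reach, as a shift and turn from the pose measured when the call began, along the tool's axes at that moment; what a row does not reach only later rows make up. A row lasts 1/10 s, in which the tool goes at most 50 mm and 8.59 degrees, less where a joint would pass 70% of its speed; a pose out of reach is approached as far as the arm can. A call with a gripper value outside its range is refused whole. "gripper" is the opening, from 0 (shut) to 1 (fully open), set as the call begins (left out, the last holds). The fingers move at their own pace and stop on an object; "grip_force" is the grip in N (left out, the last holds). Time passes only in rows, so rows that repeat a pose let the fingers close. It gives the time, the measured TCP pose, the force and the opening at its end, in the units of the state.
- sensors.observe(): the state, without advancing time (a new reading comes with each control period).
- read_camera(name): name is "scene" or "side" or "wrist"; returns a dict with "frame" (480x640x3 uint8, red, green, blue), "fx", "fy", "cx", "cy" (pixels), "extrinsics" (4x4, takes a point from world to camera coordinates). Camera axes: x right, y up, looking along -z (the intrinsics and any distortion apply to the point x, -y, -z); pixel columns grow to the right and rows downward; lengths in m; the calibration is good to about 2 mm. A picture is of the moment at which its call begins. There is no depth.
- hand_in(): hands the job in, once; it reports no verdict.
The state is a dict: "time": time; "qpos": joint angles; "qvel": joint speeds; "joint_efforts": joint torques, N m; "tool_pos": TCP position; "tool_rot": TCP orientation; "contact_force": force on the tool from outside, world axes, zero at the start; "torque": the same for the moment, N m; "opening": finger opening in m.
Only numpy, scipy, OpenCV 4.12 (cv2) and the standard library are available. Lean on these libraries where they do the work, as an engineer would, in place of code of your own. Each camera call takes 0.05 s, during which the arm holds its last target.

## Task

Weigh out one batch of the salvaged steel rings: thread them one at a time over the spindle of the sprung scale pan, letting go and letting the pan settle each time, and stop at the first ring that brings the pan's pointer down level with the mark or below it; the rings not needed stay lying on the bench. Feel each ring over the spindle and lower it until it lies flat - do not drop it, lean hard on the spindle or force the pan down onto its stop - and leave the scale's mark and everything else where it is.

Things in the scene. Friction and masses are not known exactly. Their poses are not given: they have to be found in the camera images.
- scale: Small grey bench spring scale, fixed to the bench. Base 170 x 130 mm (its own x from -70 to +100, y +-65), 38 mm high. Origin: on the bench under the spindle axis; its x points from the spindle to the pointer side. A 14 mm wide post, top 120 mm above the bench, stands at x +74, y +30 mm and carries the mark.
- pan: Round steel pan, 90 mm across, 6 mm thick, that slides only straight down on a spring. Origin: centre of its underside; upper face 6 mm above the origin. Empty, the upper face is 100 mm above the bench; the spring gives about 136 N/m, so one ring sinks it about 10 mm (9 to 11). A solid stop lies 50 mm down. The pan is damped and settles in under 1 s.
- pan_top (a point): Centre of the pan's upper face (100 mm above the bench when empty). A firm upright steel spindle rises from it, 16 mm diameter, 60 mm tall (end 160 mm above the bench when empty; sinks with the pan), with a plain square end and no lead-in. It stands only roughly in the middle: its axis is up to 2 mm off the pan's centre, in a different direction each time, so find it by feel.
- pointer (a point): Tip of the pan's pointer: steel tongue 8 mm wide, 4 mm thick, reaching to 80 mm from the spindle axis along the scale's x. The point is the middle of the tongue's thickness, 97 mm above the bench when the pan is empty; it sinks with the pan.
- mark_tip (a point): The mark: tip of the 4 mm thick black finger on the post beside the pointer's path, middle of its thickness. Its height is set differently each time, 13 to 28 mm below the pointer of the empty pan (2 or 3 rings). The pointer has reached the mark when the two points are equally high.
- nut: Dark steel hexagon nut blank, 34 mm across the flats, 14 mm high, loose among the rings; not a ring, leave it. Origin: centre of the underside.
- drive: Bystander: laptop hard drive 100 x 70 x 10 mm. Origin: centre of the underside.
- driver: Bystander: screwdriver 170 mm long, lying. Origin: underside.
- glue: Bystander: white glue bottle, 48 mm diameter, 130 mm tall with a red nozzle. Origin: centre of the underside.
- screwjar: Bystander: clear jar with black lid, 48 mm diameter, 55 mm tall. Origin: centre of the underside.
- brush: Bystander: cleaning brush 160 mm long, lying. Origin: underside.
- ssd: Bystander: flat black solid-state drive 100 x 70 x 7 mm in a clear tray. Origin: centre of the underside.
- ring0: Plain steel ring: outside diameter 44 mm, bore 17.5 mm (0.75 mm play all round on the spindle), 14 mm high, about 139 g (varies by 10 %), lying flat on the bench. Origin: centre of its underside, on the bore's axis.
- ring1: Steel ring like ring0; the four are interchangeable.
- ring2: Steel ring like ring0; the four are interchangeable.
- ring3: Steel ring like ring0; the four are interchangeable.
Things that resemble listed ones, but are neither listed nor needed, are in the scene too. Leave any orange look-alike of the ring3 alone.

How it is judged:
By the outcome, as a careful person would: the job done as asked, in the order asked, and still so for the second after the job is handed in, with the robot touching nothing.
It also fails if it takes over 72 s, if anything falls off the work surface, if the arm or the gripper's body presses on something with over 40 N, if the wrist force passes 120 N, or if a joint passes its speed limit or range.

## Working session

There is one attempt and no reset: what is moved stays moved. The work goes in short steps, Python scripts to look and compute and a tool call to move; the robot and the scene stay as the last step left them, time stands still between calls to the robot, and variables do not carry over. Pictures are saved under pics/ and viewed, and the job is handed in when it is done.

Besides the shell and the picture viewer there is one more tool, called in YAML: its name, and indented under it one key for each argument. send_rows: Moves the arm, as the interface text tells. Its arguments: {"type":"object","properties":{"motion":{"type":"array"},"gripper":{"type":"number"},"grip_force":{"type":"number"}},"required":["motion"]}

```bash
mkdir -p pics; ls
cat > h.py <<'E'
import numpy as np, cv2
from cell import sensors, read_camera
def snap(cam,name):
    d=read_camera(cam); cv2.imwrite(f'pics/{name}.png',d['frame'][:,:,::-1]); np.savez(f'pics/{name}.npz',**{k:np.array(v) for k,v in d.items()}); return d
def load(name): return dict(np.load(f'pics/{name}.npz'))
def ray(d,u,v):
    E=np.array(d['extrinsics']); R=E[:3,:3]; t=E[:3,3]
    c=np.array([(u-d['cx'])/d['fx'],-(v-d['cy'])/d['fy'],-1.0]); return -R.T@t, R.T@c
def onplane(d,u,v,z):
    o,r=ray(d,u,v); return o+r*(z-o[2])/r[2]
def proj(d,p):
    E=np.array(d['extrinsics']); q=E[:3,:3]@np.array(p)+E[:3,3]
    return np.array([d['cx']+d['fx']*q[0]/-q[2], d['cy']-d['fy']*q[1]/-q[2]])
def tri(*obs):
    A=np.zeros((3,3));b=np.zeros(3)
    for d,u,v in obs:
        o,r=ray(d,u,v); r=r/np.linalg.norm(r); P=np.eye(3)-np.outer(r,r); A+=P;b+=P@o
    p=np.linalg.solve(A,b); return p
E
python3 - <<'E'
from h import *
for c in ('scene','side','wrist'):
    d=snap(c,c+'0'); print(c,[k for k in d],d['fx'],d['cx'],d['cy'],np.round(d['extrinsics'],3).tolist())
print(sensors.observe())
E
```

```text
pics
scene ['frame', 'fx', 'fy', 'cx', 'cy', 'extrinsics'] 438.1369438388369 323.1755873127699 233.84899969081914 [[0.527, 0.85, 0.004, -0.39], [-0.605, 0.372, 0.704, 0.203], [0.597, -0.374, 0.71, -1.286], [0.0, 0.0, 0.0, 1.0]]
side ['frame', 'fx', 'fy', 'cx', 'cy', 'extrinsics'] 479.42596327303465 321.84411020919623 244.7989868092968 [[-0.818, -0.576, -0.002, 0.492], [0.408, -0.582, 0.703, -0.21], [-0.406, 0.574, 0.711, -1.12], [0.0, 0.0, 0.0, 1.0]]
wrist ['frame', 'fx', 'fy', 'cx', 'cy', 'extrinsics'] 365.8154554698818 315.2320316899219 241.74448506431875 [[0.365, -0.931, -0.001, -0.526], [0.902, 0.354, -0.248, 0.031], [0.231, 0.09, 0.969, -0.389], [0.0, 0.0, 0.0, 1.0]]
{'time': 0.15, 'qpos': array([-1.34398993e+00,  3.42578405e-01,  1.52480080e+00, -8.70448886e-07,
        1.27540786e+00, -1.46014024e-01]), 'qvel': array([-0.00077903, -0.00283428, -0.00380582, -0.00142934, -0.00090024,
       -0.00186789]), 'joint_efforts': array([ 9.51574984e-04, -4.31469083e+01, -2.44354445e+01,  7.17892195e-02,
        5.38091222e-02, -8.29749956e-05]), 'tool_pos': array([ 0.19117784, -0.48865324,  0.25119531]), 'tool_rot': array([-1.57197815e+00,  1.72958686e-04, -2.76877208e+00]), 'contact_force': array([-0.27558152, -0.36530854, -0.68276782]), 'torque': array([-0.01901422, -0.03870685,  0.01057303]), 'opening': 0.09175934984302377}
```

View pics/scene0.png

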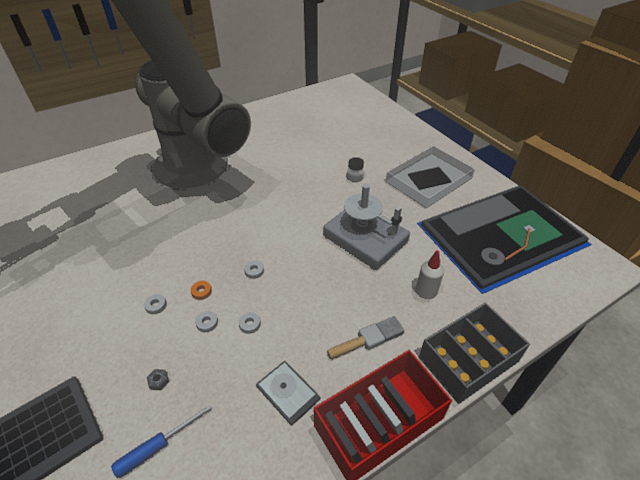

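View pics/side0.png

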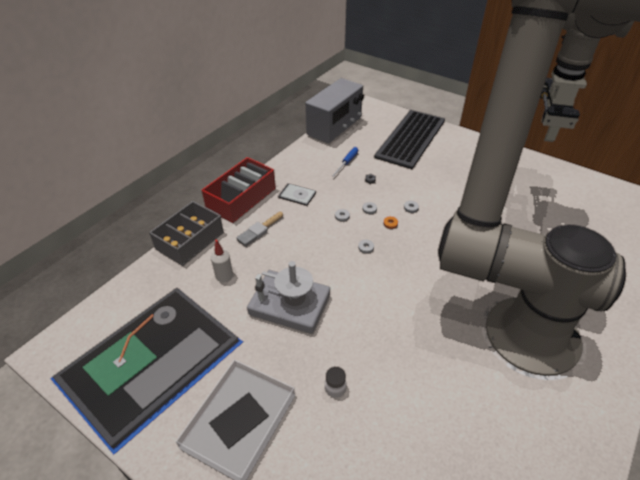

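View pics/wrist0.png

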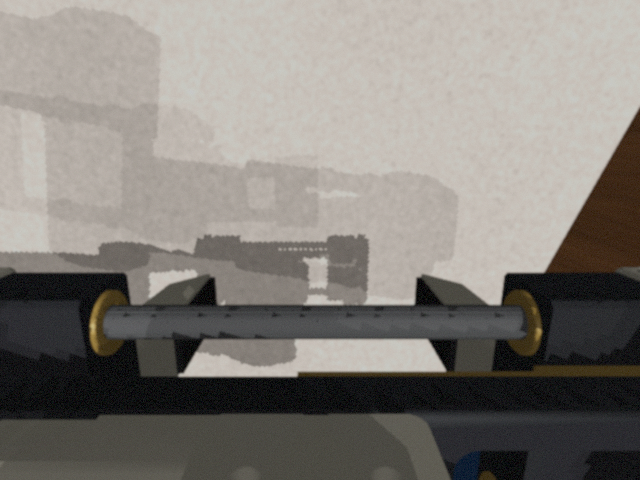

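The scene view shows grey rings at about (155,303), (206,321), (249,322) and (254,269), the orange look-alike at (201,289), the nut at (157,379) and the scale at (366,230). In the side view the rings are at about (411,206), (369,208), (342,215) and (366,246). The wrist view shows the fingers and bare bench.

Run:
```python
from h import *
def crop(n,x0,y0,x1,y1,s):
    im=cv2.imread(f'pics/{n}.png')[y0:y1,x0:x1]; return cv2.resize(im,None,fx=s,fy=s,interpolation=cv2.INTER_CUBIC)
cv2.imwrite('pics/c1.png',crop('scene0',310,170,430,280,5))
cv2.imwrite('pics/c2.png',crop('side0',230,240,350,340,6))
cv2.imwrite('pics/c3.png',crop('scene0',135,250,275,350,5))
# ring ellipses
for n,cs in (('scene0',[(155,303),(206,321),(249,322),(254,269)]),('side0',[(411,206),(369,208),(342,215),(366,246)])):
    im=cv2.imread(f'pics/{n}.png'); hsv=cv2.cvtColor(im,cv2.COLOR_BGR2HSV); lab=cv2.cvtColor(im,cv2.COLOR_BGR2LAB)
    for c in cs:
        r=lab[c[1]-14:c[1]+15,c[0]-16:c[0]+17]; print(n,c); 
        b=r[:,:,2].astype(int)
        print(b[::3,::3]); 
    print()
```

```text
scene0 (155, 303)
[[133 133 133 133 132 132 134 133 132 132 132]
 [133 132 132 132 133 133 133 134 133 132 133]
 [133 132 132 132 130 127 126 126 132 132 133]
 [133 132 133 126 126 127 126 125 125 133 132]
 [132 133 127 126 127 127 127 126 126 132 132]
 [133 133 126 126 129 133 130 127 126 131 132]
 [133 133 127 126 127 127 126 126 128 133 132]
 [132 133 132 126 127 126 127 129 131 132 132]
 [132 132 133 131 127 128 129 132 133 132 133]
 [132 132 133 132 132 131 132 133 133 134 132]]
scene0 (206, 321)
[[133 133 132 132 132 132 131 132 133 133 132]
 [132 132 133 133 132 133 132 133 132 132 132]
 [132 133 132 133 127 125 126 126 130 133 132]
 [132 133 133 127 126 127 127 126 127 133 132]
 [133 133 126 127 129 127 130 126 126 131 133]
 [132 132 125 127 126 134 130 126 126 130 132]
 [131 132 127 127 127 125 126 127 127 132 132]
 [133 133 132 126 126 126 127 129 129 132 132]
 [132 132 133 133 129 128 128 133 132 132 133]
 [132 132 132 133 133 133 133 133 133 133 132]]
scene0 (249, 322)
[[133 133 131 133 133 132 132 131 133 132 132]
 [132 133 133 133 133 133 133 132 132 133 132]
 [131 132 
[... 2108 characters left out ...]
28 128 128 132 132 132]
 [133 132 133 132 129 128 129 130 132 132 132]
 [132 133 132 133 133 132 132 133 132 132 132]
 [133 133 132 132 132 132 132 132 132 133 132]
 [133 132 132 132 133 132 133 133 132 133 132]]
side0 (366, 246)
[[132 132 132 132 133 132 133 133 132 133 132]
 [132 133 132 132 133 132 133 132 133 132 132]
 [133 132 133 132 132 133 133 132 132 132 133]
 [133 133 132 131 128 127 128 130 132 132 132]
 [132 132 133 128 128 129 128 128 131 132 133]
 [132 133 133 128 128 128 128 128 132 132 133]
 [132 133 132 132 128 128 128 128 133 132 132]
 [132 133 133 133 132 131 131 132 132 132 132]
 [132 133 133 133 133 133 133 133 133 132 133]
 [133 132 133 133 132 133 133 133 133 133 132]]
```

View pics/c1.png

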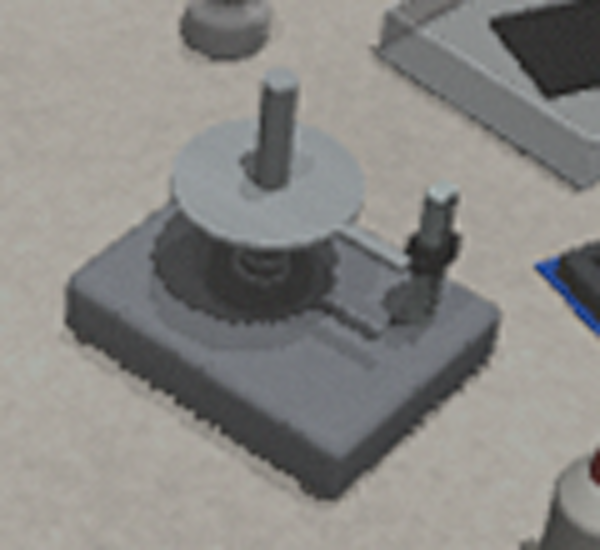

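View pics/c2.png

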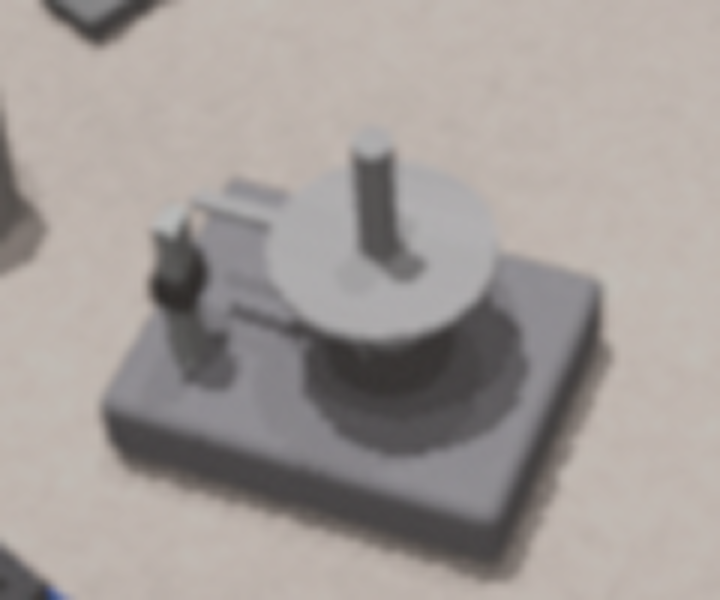

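View pics/c3.png

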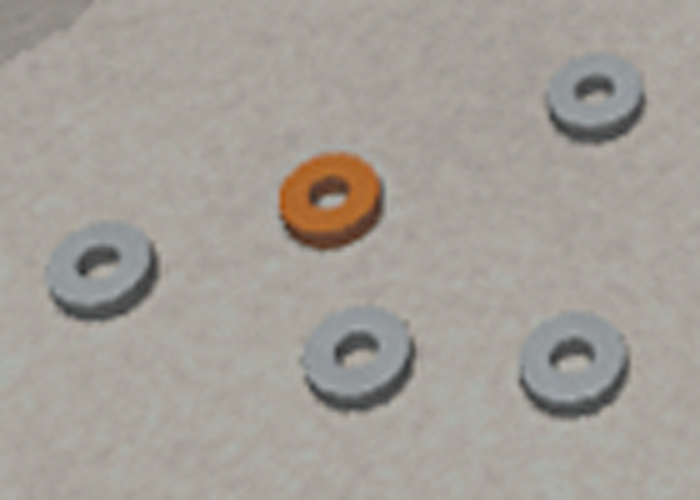

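The crops show the scale clearly. The spindle end is at about (366,185) in scene and (292,264) in side. The pointer tongue reaches to the right of the pan in scene, and the black mark collar sits on the post at about (396,220). The orange ring has three steel rings near it and one apart from it.

Run:
```python
from h import *
S=load('scene0');D=load('side0')
def blobs(d):
    lab=cv2.cvtColor(d['frame'],cv2.COLOR_RGB2LAB); m=(lab[:,:,2]<131).astype(np.uint8)
    n,l,st,ce=cv2.connectedComponentsWithStats(m); return [(ce[i],st[i][4]) for i in range(1,n) if 100<st[i][4]<800]
bs=blobs(S);bd=blobs(D)
for (a,b) in [((155,303),(411,206)),((206,321),(369,208)),((249,322),(342,215)),((254,269),(366,246))]:
    p=min(bs,key=lambda q:np.hypot(*(q[0]-a)));q=min(bd,key=lambda q:np.hypot(*(q[0]-b)))
    t=tri((S,*p[0]),(D,*q[0])); print(np.round(p[0],1),p[1],np.round(q[0],1),q[1],np.round(t,4),np.round(proj(S,t)-p[0],1),np.round(onplane(S,*p[0],.007),4),np.round(onplane(D,*q[0],.007),4))
for nm,a,b in [('spTip',(366,185.5),(292.2,263.8)),('spbase',(364.6,206.5),(293.3,282.5)),('pan',(363.6,207),(293.8,281.7)),('post',(398.2,207.8),(259,277))]:
    t=tri((S,*a),(D,*b)); print(nm,np.round(t,4),proj(S,t)-a)
# nut, orange
for nm,a,b in [('orange',(201,289),(391,222)),('nut',(157,379),(370.5,178.5)),('glue',(435,255),(218,243))]:
    print(nm,tri((S,*a),(D,*b)))
# axes: base corner top in scene crop
for a in [(66,300),(332,490),(500,310)]:
    print(onplane(S,310+a[0]/5,170+a[1]/5,.02))
```

```text
[154.8 303.7] 337 [411.  206.2] 151 [ 0.4439 -0.2364  0.0091] [-0.4 -0.2] [ 0.4429 -0.2358  0.007 ] [ 0.4445 -0.2398  0.007 ]
[206.2 321. ] 358 [369.3 207.4] 146 [ 0.5423 -0.1598  0.0098] [-0.3 -0.1] [ 0.5408 -0.1592  0.007 ] [ 0.5436 -0.1635  0.007 ]
[249.1 322.4] 352 [341.9 214.6] 152 [ 0.5915 -0.0866  0.0098] [-0.3 -0.1] [ 0.5901 -0.0857  0.007 ] [ 0.5928 -0.0899  0.007 ]
[253.6 269.2] 283 [365.7 245.7] 174 [ 0.4676 -0.0176  0.0094] [-0.2 -0.1] [ 0.4661 -0.0166  0.007 ] [ 0.4685 -0.0202  0.007 ]
spTip [0.5021 0.2567 0.16  ] [-0.44740627 -0.09368223]
spbase [0.502  0.2581 0.0973] [-0.58851857 -0.12186722]
pan [0.5023 0.2553 0.0972] [-0.48009926 -0.10012684]
post [0.5639 0.3039 0.119 ] [-0.62660539 -0.08584699]
orange [ 0.45827207 -0.1398159   0.00997991]
nut [ 0.61288556 -0.28330883  0.00851944]
glue [0.7153026  0.27755922 0.11992237]
[0.4524385  0.17811074 0.02      ]
[0.6179148  0.21596298 0.02      ]
[0.56871295 0.35416992 0.02      ]
```

```bash
cat >> h.py <<'E'
from scipy.spatial.transform import Rotation as Ro
def tr():
    s=sensors.observe(); return s,Ro.from_euler('xyz',s['tool_rot']).as_matrix()
def go(x,y,z):
    s,R=tr(); d=R.T@(np.array([x,y,z])-s['tool_pos']); print('shift',np.round(d,4),'t',round(s['time'],2),'F',np.round(s['contact_force'],2)); return d
def wr(d,p):
    "world->tool using stored pose"
    return d['R'].T@(np.array(p)-d['tp'])
def wsnap(name):
    d=read_camera('wrist'); s,R=tr(); cv2.imwrite(f'pics/{name}.png',d['frame'][:,:,::-1]); d['R']=R;d['tp']=s['tool_pos']
    np.savez(f'pics/{name}.npz',**{k:np.array(v) for k,v in d.items()}); return d
E
python3 - <<'E'
from h import *
go(.4676,-.0176,.15)
d=load('wrist0'); s,R=tr()
for k in (0,.006,.025): print(proj(d,s['tool_pos']+R@[0,k,0]))
print(proj(d,s['tool_pos']+R@[0,.025,.046]))
E
```

```text
shift [-0.429   0.1017 -0.3379] t 0.15 F [-0.28 -0.37 -0.68]
[312.17459674 320.84781371]
[312.28811104 314.21823411]
[312.5963167  296.21808924]
[411.65535826 296.29903716]
```

send_rows:
  motion:
    - [[-0.05, 0.01, -0.04, 0], [-0.09, 0.02, -0.07, 0], [-0.13, 0.03, -0.1, 0], [-0.17, 0.04, -0.13, 0], [-0.21, 0.05, -0.16, 0], [-0.25, 0.06, -0.19, 0], [-0.29, 0.07, -0.22, 0], [-0.33, 0.08, -0.26, 0]]

```text
time: 0.95
tool_pos: [0.3926, -0.1497, 0.1763]
tool_rot: [-1.571, 0.001, -2.769]
contact_force: [0.9, -0.0, 0.4]
opening: 0.0917
```

Run:
```python
from h import *
go(.4676,-.0176,.15)
```

```text
shift [-0.1179  0.0264 -0.0957] t 0.95 F [ 0.89 -0.05  0.41]
```

send_rows:
  motion:
    - [[-0.037, 0.008, -0.03, 0], [-0.074, 0.016, -0.06, 0], [-0.1, 0.022, -0.08, 0], [-0.118, 0.026, -0.096, 0], [-0.118, 0.026, -0.096, 0], [-0.118, 0.026, -0.096, 0]]
  gripper: 0.7

```text
time: 1.55
tool_pos: [0.4673, -0.017, 0.1501]
tool_rot: [-1.572, -0.0, -2.768]
contact_force: [-0.8, -0.3, 1.2]
opening: 0.0645
```

Run:
```python
from h import *
d=wsnap('w1'); print(d['tp'],proj(d,[.4676,-.0176,.014]),tr()[0]['contact_force'])
```

```text
[ 0.46718782 -0.01761809  0.15030668] [314.47425695 238.54266118] [ 0.17845455 -0.15134675 -0.79270107]
```

View pics/w1.png

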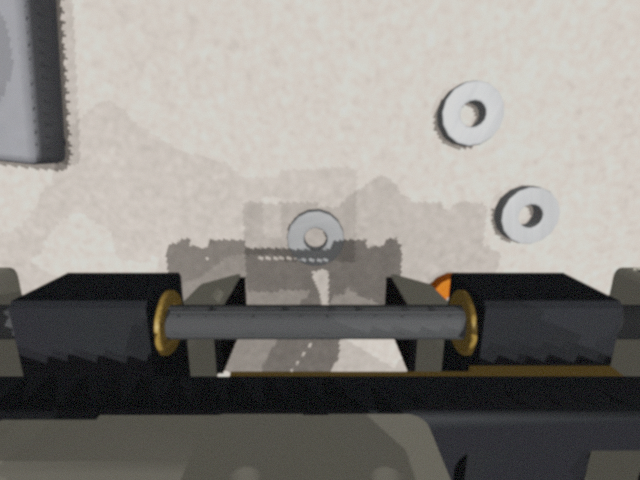

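The wrist view shows the ring directly below, with its bore at about (315,237). Two more steel rings are at (472,113) and (528,214), the orange one is partly hidden at (440,287), and the scale corner is top left.

```bash
cat >> h.py <<'E'
def ringfit(d,u,v,R=45,thr=131):
    "centre of ring top outer edge by radial bright/colour edge -> blob of bright top face"
    f=d['frame']; lab=cv2.cvtColor(f,cv2.COLOR_RGB2LAB); b=cv2.GaussianBlur(lab[:,:,2],(3,3),0)
    m=(b<thr).astype(np.uint8); m=cv2.morphologyEx(m,cv2.MORPH_OPEN,np.ones((3,3)))
    n,l=cv2.connectedComponents(m)
    sub=l[int(v)-R:int(v)+R,int(u)-R:int(u)+R]; k=np.bincount(sub[sub>0]).argmax()
    mm=(l==k).astype(np.uint8); cs,h=cv2.findContours(mm,cv2.RETR_CCOMP,cv2.CHAIN_APPROX_NONE)
    out=[]
    for c in cs:
        if len(c)>20: out.append((np.round(cv2.fitEllipse(c)[0],2),np.round(cv2.fitEllipse(c)[1],1)))
    return out
E
python3 - <<'E'
from h import *
d=load('w1')
for c in [(315,237),(472,113),(528,214)]:
    o=ringfit(d,*c); print(c)
    for e in o: print('  ',e, np.round(onplane(d,*e[0],.014),4),np.round(wr(d,onplane(d,*e[0],.014)),4), np.round(onplane(d,*e[0],.007),4))
im=cv2.resize(d['frame'][190:280,260:370,::-1],None,fx=6,fy=6); cv2.imwrite('pics/c4.png',im)
E
```

```text
(315, 237)
   (array([315.23, 237.63]), array([56. , 56.7])) [ 0.4685 -0.0179  0.014 ] [-0.0011  0.1363  0.0008] [ 0.4669 -0.0185  0.007 ]
   (array([315.11, 237.19]), array([20. , 22.1])) [ 0.4688 -0.0177  0.014 ] [-0.0015  0.1363  0.0007] [ 0.4672 -0.0183  0.007 ]
(472, 113)
   (array([470.71, 113.14]), array([61.1, 70.2])) [ 0.5914 -0.086   0.014 ] [-0.0907  0.1362  0.109 ] [ 0.593  -0.0884  0.007 ]
   (array([469.56, 114.09]), array([19. , 23.6])) [ 0.5905 -0.0856  0.014 ] [-0.0901  0.1362  0.1083] [ 0.5921 -0.088   0.007 ]
(528, 214)
   (array([526.87, 214.24]), array([56.6, 65.3])) [ 0.543  -0.1582  0.014 ] [-0.0195  0.1362  0.1586] [ 0.5434 -0.1624  0.007 ]
   (array([525.58, 214.52]), array([13.5, 21.2])) [ 0.5425 -0.1574  0.014 ] [-0.0192  0.1362  0.1577] [ 0.5428 -0.1616  0.007 ]
```

View pics/c4.png

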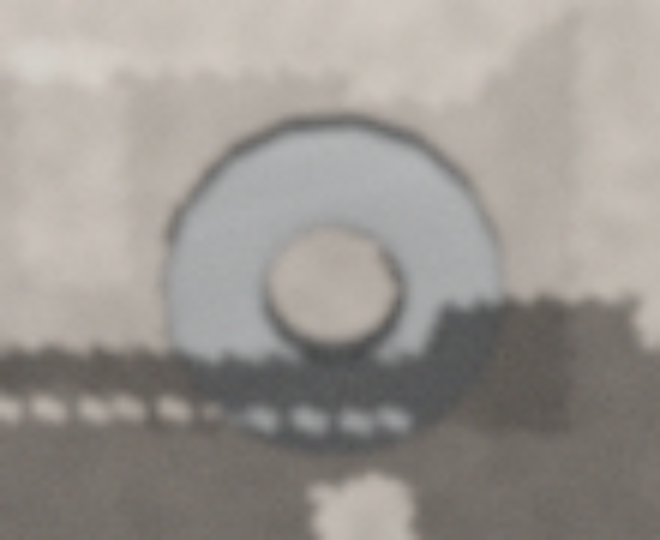

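send_rows:
  motion:
    - [[0, 0.045, 0, 0], [0, 0.085, 0, 0], [0, 0.11, 0, 0], [0, 0.1225, 0, 0], [0, 0.1225, 0, 0], [0, 0.1225, 0, 0]]

```text
time: 2.2
tool_pos: [0.4671, -0.0185, 0.0281]
tool_rot: [-1.571, -0.0, -2.77]
contact_force: [-0.7, -0.1, 0.1]
opening: 0.064
```

send_rows:
  motion:
    - [[0, 0, 0, 0], [0, 0, 0, 0], [0, 0, 0, 0], [0, 0, 0, 0], [0, 0, 0, 0], [0, 0, 0, 0]]
  gripper: 0.4
  grip_force: 20

```text
time: 2.8
tool_pos: [0.4672, -0.0186, 0.0286]
tool_rot: [-1.571, 0.0, -2.77]
contact_force: [-1.2, -1.5, 5.7]
opening: 0.0426
```

send_rows:
  motion:
    - [[0, -0.02, 0, 0], [0, -0.065, 0, 0], [0, -0.11, 0, 0], [0, -0.15, 0, 0], [0, -0.17, 0, 0], [0, -0.17, 0, 0]]
  gripper: 0.3

```text
time: 3.4
tool_pos: [0.4686, -0.0188, 0.2013]
tool_rot: [-1.568, 0.006, -2.77]
contact_force: [0.3, -0.2, -1.6]
opening: 0.0426
```

Run:
```python
from h import *
for i in range(2):
    d=wsnap('w2'); s=sensors.observe(); print(np.round(s['contact_force'],2),np.round(s['torque'],3),s['opening'],d['tp'])
cv2.imwrite('pics/c5.png',cv2.resize(d['frame'][210:370,180:450,::-1],None,fx=2.9,fy=2.9))
# go over spindle: tip at depth .136 below TCP
go(.502,.257,.296)
```

```text
[ 0.29  0.   -1.23] [0.039 0.032 0.018] 0.04261028706991196 [ 0.46752133 -0.01863644  0.19920336]
[-0.2   0.16 -1.56] [0.015 0.023 0.008] 0.04250218370409265 [ 0.46670117 -0.01851267  0.19784614]
shift [-0.1329 -0.0981 -0.244 ] t 3.5 F [-0.2   0.16 -1.56]
```

View pics/c5.png

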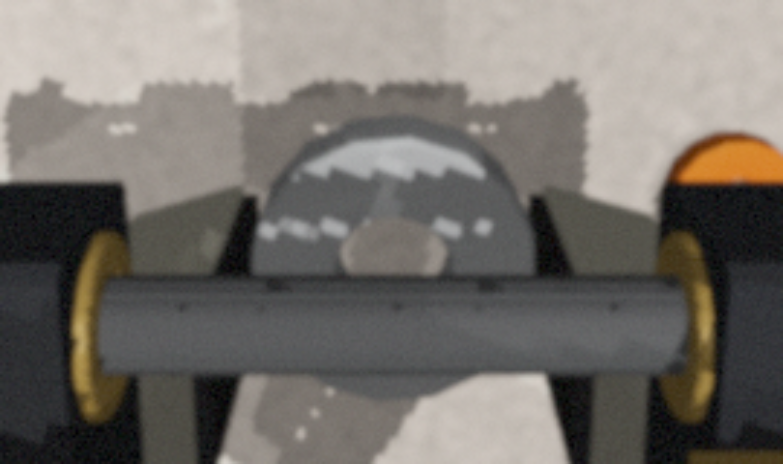

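The ring is held between the pads: its outline spans columns 267–364 and its bore centres at column 315.7. The orange ring is at the right edge and still on the bench.

Run:
```python
from h import *
d=load('w2')
P=lambda x,y,z: proj(d,d['tp']+d['R']@np.array([x,y,z]))
for x in (-.024,-.022,-.020): print(x,P(x,.0145,0),P(x,.0285,0))
for x in (-.0107,-.0087,-.0067): print('bore',x,P(x,.0145,0),P(x,.0285,0))
print(P(0,.0145,.022),P(0,.0145,-.022))
g=cv2.cvtColor(d['frame'],cv2.COLOR_RGB2GRAY)
for u in (312,316,320): print(u,[(r,int(g[r,u])) for r in range(244,306,1)])
```

```text
-0.024 [311.26775932 253.55158807] [311.52128502 245.16371079]
-0.022 [311.27525609 258.06576876] [311.5274468  249.34053817]
-0.02 [311.2827058  262.55160858] [311.533573   253.49323739]
bore -0.0107 [311.31674138 283.04613052] [311.56160106 272.49234246]
bore -0.0087 [311.3239333  287.37674726] [311.56753182 276.51256512]
bore -0.0067 [311.331081   291.68073151] [311.57342896 280.51000193]
[361.2545672  305.91285377] [261.42299329 305.90351835]
312 [(244, 111), (245, 111), (246, 113), (247, 112), (248, 115), (249, 112), (250, 95), (251, 91), (252, 90), (253, 93), (254, 89), (255, 92), (256, 100), (257, 131), (258, 165), (259, 182), (260, 187), (261, 185), (262, 182), (263, 185), (264, 185), (265, 185), (266, 186), (267, 184), (268, 167), (269, 145), (270, 119), (271, 110), (272, 111), (273, 110), (274, 115), (275, 114), (276, 115), (277, 115), (278, 113), (279, 110), (280, 112), (281, 110), (282, 112), (283, 108), (284, 108), (285, 114), (286, 116), (287, 117), (288, 117), (289, 115), (290, 112), (291, 112), (292, 109), (293, 110), (294, 109), (295, 115), (296, 116), (297, 116), (2
[... 859 characters left out ...]
 (246, 118), (247, 115), (248, 116), (249, 105), (250, 94), (251, 93), (252, 93), (253, 91), (254, 93), (255, 98), (256, 120), (257, 153), (258, 179), (259, 185), (260, 183), (261, 177), (262, 174), (263, 174), (264, 176), (265, 173), (266, 177), (267, 174), (268, 174), (269, 173), (270, 168), (271, 151), (272, 119), (273, 99), (274, 94), (275, 96), (276, 92), (277, 95), (278, 89), (279, 94), (280, 90), (281, 93), (282, 93), (283, 94), (284, 95), (285, 102), (286, 108), (287, 116), (288, 111), (289, 111), (290, 110), (291, 111), (292, 113), (293, 108), (294, 113), (295, 113), (296, 118), (297, 117), (298, 116), (299, 114), (300, 114), (301, 112), (302, 113), (303, 110), (304, 89), (305, 60)]
```

send_rows:
  motion:
    - [[-0.02, -0.02, -0.035, 0], [-0.04, -0.04, -0.07, 0], [-0.06, -0.06, -0.105, 0], [-0.08, -0.075, -0.14, 0], [-0.1, -0.09, -0.175, 0], [-0.115, -0.098, -0.21, 0], [-0.133, -0.098, -0.244, 0], [-0.133, -0.098, -0.244, 0]]

```text
time: 4.3
tool_pos: [0.5014, 0.261, 0.293]
tool_rot: [-1.573, -0.004, -2.766]
contact_force: [0.1, -1.0, -1.2]
opening: 0.0424
```

send_rows:
  motion:
    - [[0, 0, 0, 0], [0, 0, 0, 0]]

```text
time: 4.5
tool_pos: [0.5008, 0.2605, 0.2908]
tool_rot: [-1.573, -0.008, -2.766]
contact_force: [0.2, -0.8, -0.5]
opening: 0.0425
```

Run:
```python
from h import *
d=wsnap('w3'); print(d['tp'],proj(d,[.502,.257,.16]),tr()[0]['contact_force'])
cv2.imwrite('pics/c6.png',cv2.resize(d['frame'][120:340,180:450,::-1],None,fx=2.7,fy=2.7))
```

```text
[0.50106793 0.26009977 0.29149227] [318.77455058 239.28447071] [ 0.76446314  0.20307627 -0.81230015]
```

View pics/c6.png

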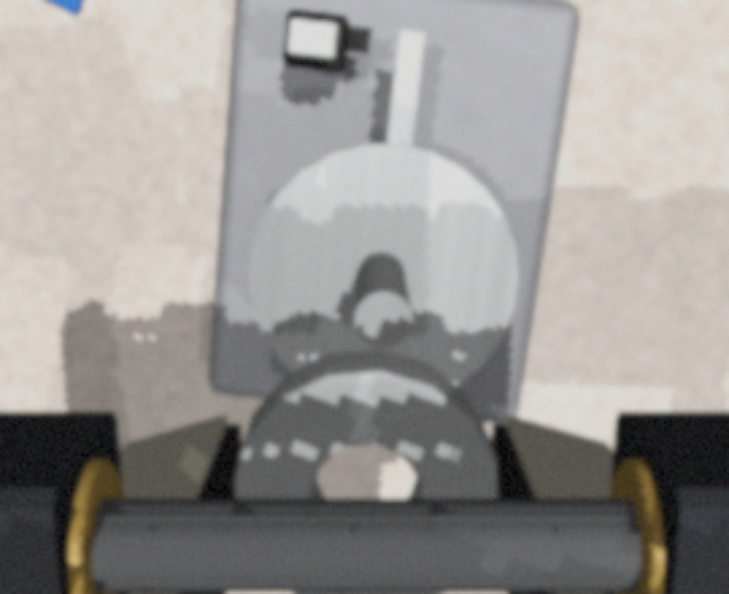

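View pics/w3.png

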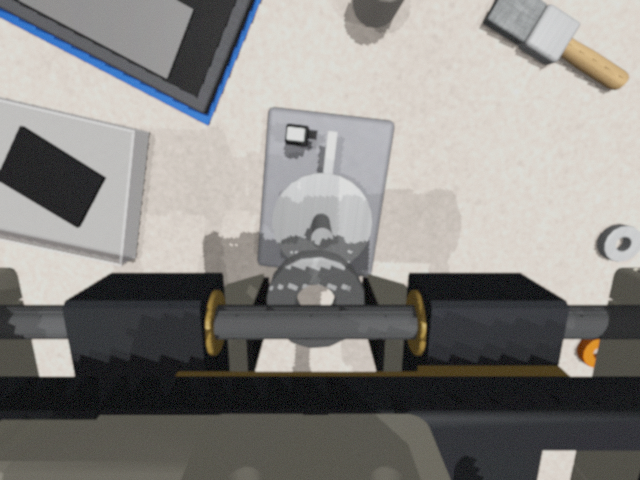

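The wrist view shows the spindle end at about (321.5,236), the pointer tongue at (331,148), and the black mark finger at (312,134) on the post's pointer side. The gripped ring sits in the foreground.

Run:
```python
from h import *
d=load('w3')
p=onplane(d,321.5,236.3,.16); print(p, wr(d,p)); s,R=tr(); print(s['tool_pos'], R.T@(p-s['tool_pos']), R[:,1])
```

```text
[0.50487086 0.25596633 0.16      ] [-0.00291971  0.13146445  0.00550809]
[0.50106793 0.26009977 0.29149227] [-0.00291971  0.13146445  0.00550809] [-7.08951409e-03 -5.96686700e-04 -9.99974691e-01]
```

send_rows:
  motion:
    - [[-0.001, 0.03, 0.001, 0], [-0.002, 0.06, 0.002, 0], [-0.0026, 0.085, 0.003, 0], [-0.0026, 0.093, 0.003, 0], [-0.0026, 0.093, 0.003, 0], [-0.0026, 0.093, 0.003, 0]]

```text
time: 5.15
tool_pos: [0.5046, 0.258, 0.1997]
tool_rot: [-1.573, -0.005, -2.767]
contact_force: [-0.1, 0.6, -0.6]
opening: 0.0425
```

Run:
```python
from h import *
d=wsnap('w4'); s=tr()[0]; print(d['tp'],s['contact_force'],s['tool_rot'])
a=snap('scene','s4')['frame'];b=snap('side','d4')['frame']
f=lambda im,x,y,w,h,k: cv2.resize(im[y:y+h,x:x+w,::-1],None,fx=k,fy=k,interpolation=cv2.INTER_CUBIC)
cv2.imwrite('pics/c7.png',f(d['frame'],230,200,180,140,4.4))
cv2.imwrite('pics/c8.png',np.hstack([f(a,310,140,100,120,4),f(b,245,210,100,120,4)]))
```

```text
[0.50475156 0.25818456 0.19999434] [-0.51984081 -0.27858524 -0.35546084] [-1.57272183 -0.00416228 -2.76683056]
```

View pics/c7.png

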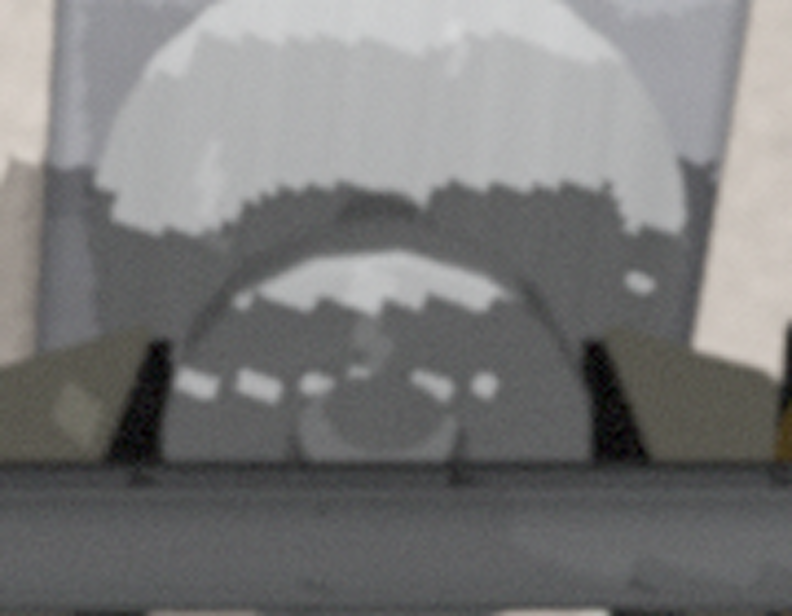

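View pics/c8.png

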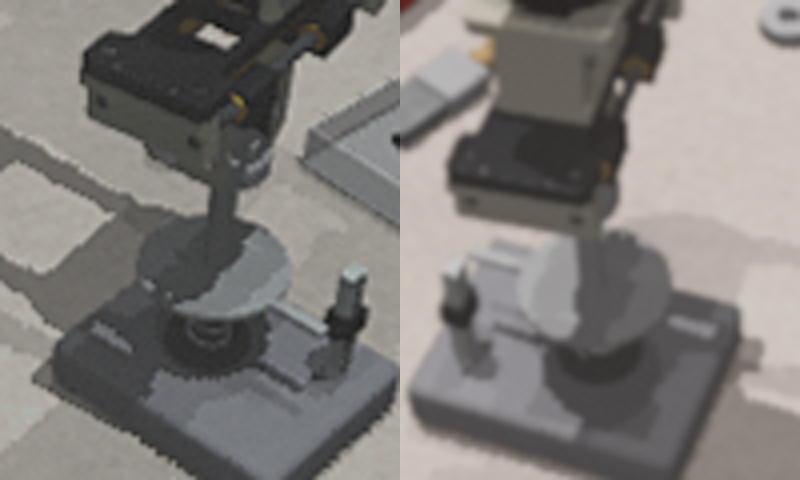

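Run:
```python
from h import *
d=load('w4')
P=lambda x,y,z: np.round(proj(d,d['tp']+d['R']@np.array([x,y,z])),1)
print('tip axis',P(0,.040,0),P(.008,.04,0),P(-.008,.04,0),P(0,.04,.008),P(0,.04,-.008)); print('bore top',P(0,.0145,0),P(-.00875,.0145,0),P(0,.0145,.00875),'bot',P(-.00875,.0285,0),P(.00875,.0285,0),P(0,.0285,.00875))
im=cv2.resize(d['frame'][275:310,290:345,::-1],None,fx=14,fy=14,interpolation=cv2.INTER_CUBIC); im=cv2.convertScaleAbs(im,alpha=2,beta=-100)
cv2.imwrite('pics/c9.png',im)
```

```text
tip axis [312.4 284.3] [312.5 299.1] [312.4 269.3] [328.3 284.4] [296.6 284.3]
bore top [312.  305.5] [312.  286.7] [332.1 305.5] bot [312.3 275.6] [312.3 310.2] [330.8 293.2]
```

View pics/c9.png

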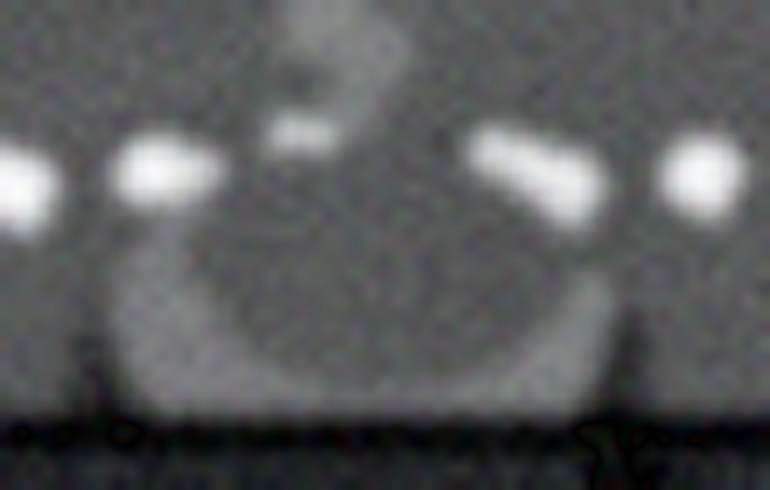

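send_rows:
  motion:
    - [[0.001, 0, 0.0005, 0], [0.002, 0, 0.001, 0], [0.002, 0.004, 0.001, 0], [0.002, 0.008, 0.001, 0], [0.002, 0.012, 0.001, 0], [0.002, 0.016, 0.001, 0], [0.002, 0.02, 0.001, 0], [0.002, 0.02, 0.001, 0]]

```text
time: 6.1
tool_pos: [0.5026, 0.2566, 0.1791]
tool_rot: [-1.573, -0.006, -2.766]
contact_force: [0.6, 0.3, -1.3]
opening: 0.043
```

```bash
cat >> h.py <<'E'
def look(n,wc=True):
    F=[];T=[]
    d=wsnap('w'+n); F.append(sensors.observe()); a=snap('scene','s'+n); F.append(sensors.observe()); b=snap('side','d'+n); F.append(sensors.observe())
    R=d['R']
    print('tp',np.round(F[-1]['tool_pos'],4),'rot',np.round(F[-1]['tool_rot'],3),'t',F[-1]['time'])
    print('F world',[np.round(f['contact_force'],2).tolist() for f in F]); print('F tool mean',np.round(R.T@np.mean([f['contact_force'] for f in F],0),2),'T',np.round(R.T@np.mean([f['torque'] for f in F],0),3))
    f=lambda im,x,y,w,h,k: cv2.resize(im[y:y+h,x:x+w,::-1],None,fx=k,fy=k,interpolation=cv2.INTER_CUBIC)
    t=np.hstack([f(a['frame'],310,140,100,120,3),f(b['frame'],245,210,100,120,3)])
    u=f(d['frame'],265,250,100,60,6)
    u=cv2.convertScaleAbs(u,alpha=1.5,beta=-50)
    o=np.zeros((600,600,3),np.uint8); o[:240]=cv2.resize(t,(400,240))[:, :] .repeat(1,1) if 0 else cv2.resize(t,(600,240)); o[240:]=u
    cv2.imwrite(f'pics/k{n}.png',o)
E
python3 -c "
from h import *
look('5')"
```

```text
tp [0.5031 0.2567 0.18  ] rot [-1.573 -0.004 -2.767] t 6.25
F world [[0.57, 0.48, -1.64], [-0.93, 0.21, -1.41], [0.87, 0.24, -1.31]]
F tool mean [-0.28  1.45 -0.22] T [ 0.005 -0.003  0.01 ]
```

View pics/k5.png

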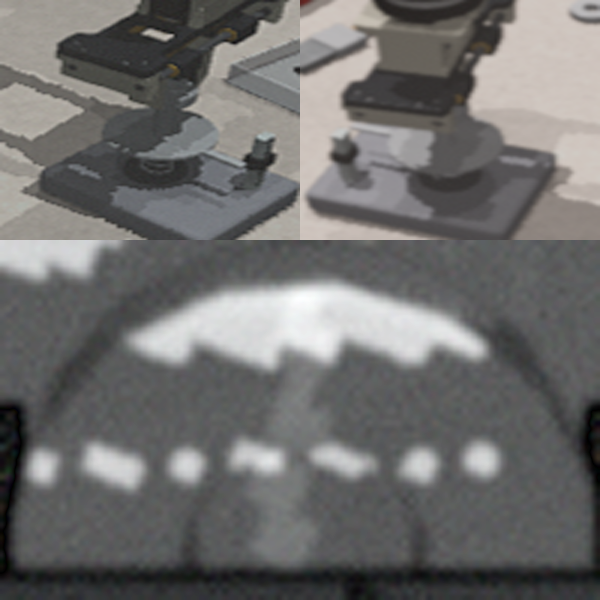

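The ring appears to be threaded. The force still reads about -1.4 N, which is only the ring's weight, with the ring's underside 8 mm below the spindle end. The bore shows thin even gaps around the spindle. I'll go on lowering.

send_rows:
  motion:
    - [[0, 0.004, 0, 0], [0, 0.009, 0, 0], [0, 0.014, 0, 0], [0, 0.019, 0, 0], [0, 0.024, 0, 0], [0, 0.024, 0, 0]]

```text
time: 6.85
tool_pos: [0.5025, 0.2566, 0.155]
tool_rot: [-1.573, -0.006, -2.766]
contact_force: [-0.5, -0.2, -1.0]
opening: 0.0427
```

```bash
python3 -c "
from h import *
look('6')"
```

```text
tp [0.5031 0.2568 0.1561] rot [-1.573 -0.004 -2.766] t 7.0
F world [[0.17, -0.16, 0.27], [0.66, -0.26, -1.33], [0.23, -0.1, -1.17]]
F tool mean [-0.27  0.74  0.29] T [0.007 0.029 0.027]
```

View pics/k6.png

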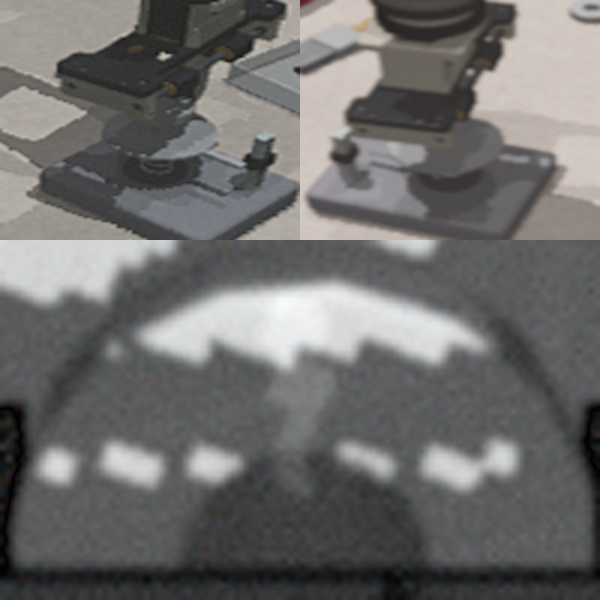

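The pan has not moved, and the spindle stands up through the bore. The ring is threaded with little side force.

send_rows:
  motion:
    - [[0, 0.005, 0, 0], [0, 0.01, 0, 0], [0, 0.015, 0, 0], [0, 0.02, 0, 0], [0, 0.024, 0, 0], [0, 0.026, 0, 0], [0, 0.028, 0, 0], [0, 0.028, 0, 0]]

```text
time: 7.8
tool_pos: [0.5029, 0.2568, 0.1279]
tool_rot: [-1.573, -0.004, -2.766]
contact_force: [0.3, 0.8, -1.9]
opening: 0.0424
```

```bash
python3 -c "
from h import *
look('7')"
```

```text
tp [0.5031 0.2569 0.1283] rot [-1.573 -0.003 -2.766] t 7.95
F world [[-0.07, -0.0, -0.44], [-0.39, 0.59, -1.54], [-0.36, 0.02, -0.92]]
F tool mean [ 0.17  0.97 -0.29] T [-0.023  0.021 -0.008]
```

View pics/k7.png

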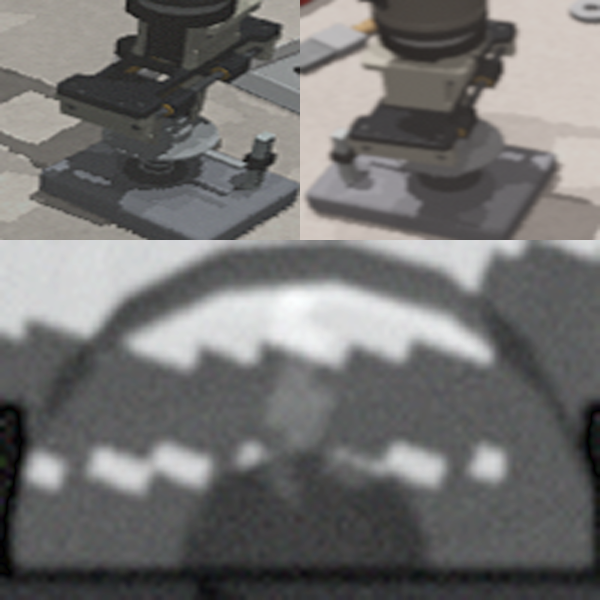

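send_rows:
  motion:
    - [[0, 0.002, 0, 0], [0, 0.004, 0, 0], [0, 0.006, 0, 0], [0, 0.008, 0, 0], [0, 0.01, 0, 0], [0, 0.01, 0, 0], [0, 0.01, 0, 0]]

```text
time: 8.65
tool_pos: [0.503, 0.2568, 0.1183]
tool_rot: [-1.573, -0.003, -2.766]
contact_force: [0.5, 0.3, -0.6]
opening: 0.0424
```

send_rows:
  motion:
    - [[0, 0, 0, 0], [0, 0, 0, 0], [0, 0, 0, 0], [0, 0, 0, 0], [0, 0, 0, 0]]
  gripper: 0.58

```text
time: 9.15
tool_pos: [0.503, 0.2568, 0.1183]
tool_rot: [-1.573, -0.003, -2.766]
contact_force: [-1.0, 0.1, -0.8]
opening: 0.0529
```

```bash
python3 -c "
from h import *
look('8')"
```

```text
tp [0.503  0.2569 0.1182] rot [-1.573 -0.003 -2.766] t 9.3
F world [[1.33, 0.57, 0.61], [0.02, -0.2, -0.14], [0.04, -0.2, 0.78]]
F tool mean [-0.45 -0.42  0.11] T [-0.007  0.013 -0.002]
```

View pics/k8.png

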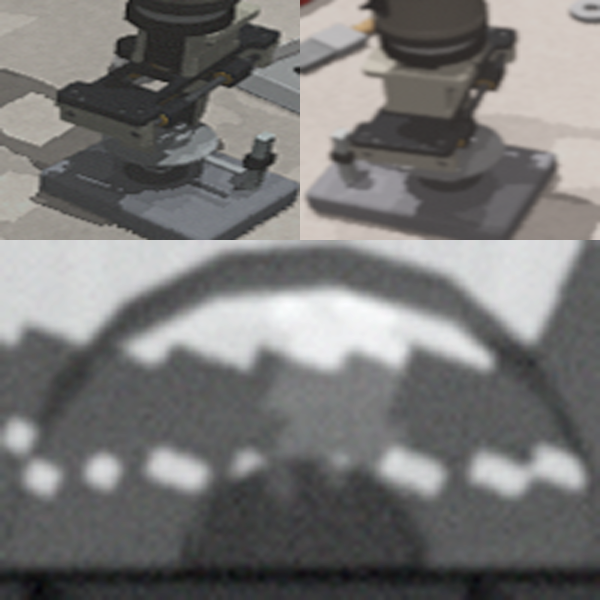

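Ring 1 lies on the pan and was let go without a drop. I'll withdraw upward and move to the next ring.

send_rows:
  motion:
    - [[0, -0.03, 0, 0], [0, -0.07, 0, 0], [0, -0.105, 0, 0], [0.004, -0.11, 0.03, 0], [0.01, -0.11, 0.075, 0], [0.015, -0.11, 0.12, 0], [0.02, -0.11, 0.165, 0], [0.026, -0.11, 0.21, 0]]

```text
time: 10.1
tool_pos: [0.5565, 0.0502, 0.2281]
tool_rot: [-1.573, -0.003, -2.766]
contact_force: [0.9, -0.4, 0.7]
opening: 0.0531
```

```bash
python3 -c "
from h import *
go(.5905,-.0866,.15)"
```

```text
shift [0.0182 0.0779 0.1399] t 10.1 F [ 0.86 -0.38  0.67]
```

send_rows:
  motion:
    - [[0.006, 0.02, 0.04, 0], [0.012, 0.04, 0.08, 0], [0.016, 0.06, 0.115, 0], [0.018, 0.078, 0.14, 0], [0.018, 0.078, 0.14, 0], [0.018, 0.078, 0.14, 0]]
  gripper: 0.7

```text
time: 10.7
tool_pos: [0.5905, -0.0867, 0.1495]
tool_rot: [-1.574, -0.004, -2.767]
contact_force: [0.3, 0.3, -0.1]
opening: 0.0646
```

Run:
```python
from h import *
d=wsnap('w9'); s=tr()[0]; print(d['tp'],s['tool_rot'],proj(d,[.5915,-.0866,.014]))
for e in ringfit(d,*proj(d,[.5915,-.0866,.014])): print(e,np.round(onplane(d,*e[0],.014),4),np.round(wr(d,onplane(d,*e[0],.014)),4))
a=snap('scene','s9')['frame'];b=snap('side','d9')['frame']
f=lambda im,x,y,w,h,k: cv2.resize(im[y:y+h,x:x+w,::-1],None,fx=k,fy=k,interpolation=cv2.INTER_CUBIC)
o=np.vstack([np.hstack([f(a,310,160,120,100,3),f(b,230,230,120,100,3)]),np.hstack([f(d['frame'],260,190,120,90,3)]*2)])
cv2.imwrite('pics/k9.png',o)
cv2.imwrite('pics/m9.png',np.hstack([f(a,365,190,50,50,8),f(b,240,255,50,50,8)]))
```

```text
[ 0.59079965 -0.08605447  0.150342  ] [-1.57281610e+00 -2.70352288e-03 -2.76613988e+00] [314.32586124 236.99242409]
(array([315.46, 235.33]), array([56.4, 56.9])) [ 0.593  -0.0869  0.014 ] [-0.0021  0.1363  0.0019]
(array([315.16, 234.84]), array([20.4, 22.1])) [ 0.5933 -0.0866  0.014 ] [-0.0025  0.1363  0.0017]
```

View pics/k9.png

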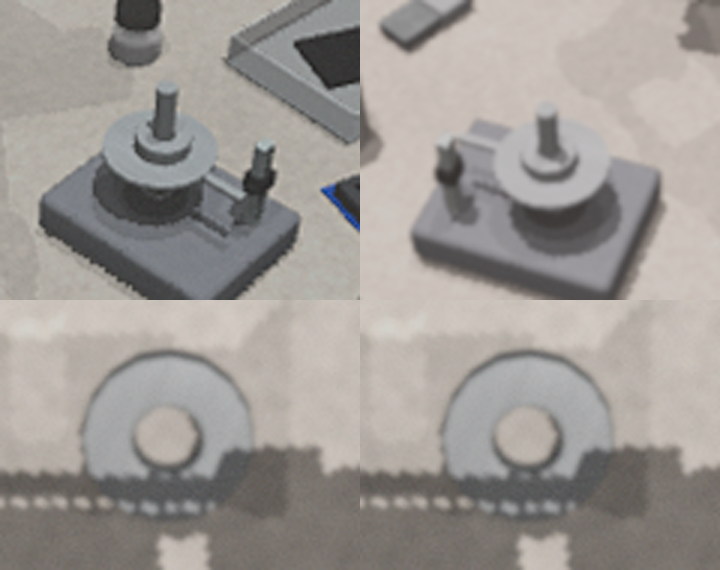

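View pics/m9.png

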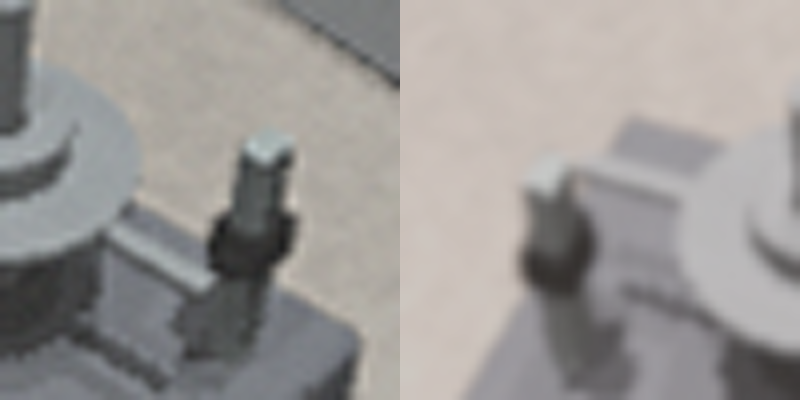

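The first ring lies flat around the spindle and the pan has sunk. In scene the pointer tongue, ending near (391,226), is close to the mark collar at (396,220). The next ring is centred in the wrist view at (315,235).

send_rows:
  motion:
    - [[-0.001, 0.045, 0.001, 0], [-0.001, 0.085, 0.001, 0], [-0.001, 0.11, 0.001, 0], [-0.001, 0.1225, 0.001, 0], [-0.001, 0.1225, 0.001, 0], [-0.001, 0.1225, 0.001, 0]]

```text
time: 11.45
tool_pos: [0.5931, -0.0858, 0.03]
tool_rot: [-1.57, 0.0, -2.764]
contact_force: [0.6, -0.1, -0.2]
opening: 0.0642
```

send_rows:
  motion:
    - [[0, 0, 0, 0], [0, 0, 0, 0], [0, 0, 0, 0], [0, 0, 0, 0], [0, 0, 0, 0], [0, 0, 0, 0]]
  gripper: 0.3
  grip_force: 20

```text
time: 12.05
tool_pos: [0.5936, -0.0859, 0.031]
tool_rot: [-1.57, 0.002, -2.764]
contact_force: [-1.1, 1.7, 7.5]
opening: 0.043
```

Run:
```python
from h import *
S=load('s9');D=load('d9');S0=load('scene0');D0=load('side0')
print(tr()[0]['tool_pos'])
t=tri((S,396.5,220.4),(D,259.6,286.9)); print('collar',t,proj(S,t),proj(D,t))
c,s=np.cos(.27),np.sin(.27)
for yaw in (.24,.27,.3):
  c,s=np.cos(yaw),np.sin(yaw); w=lambda x,y,z:np.array([.503+c*x-s*y,.2568+s*x+c*y,z])
  print(yaw,'post top',proj(S,w(.074,.03,.12)),proj(D,w(.074,.03,.12)),'ptr',proj(S0,w(.08,0,.097)),proj(D0,w(.08,0,.097)))
f=lambda im,x,y,w,h,k: cv2.resize(im[y:y+h,x:x+w,::-1],None,fx=k,fy=k,interpolation=cv2.INTER_CUBIC)
cv2.imwrite('pics/m0.png',np.hstack([f(S0['frame'],365,190,50,50,8),f(D0['frame'],240,255,50,50,8)]))
```

```text
[ 0.59363327 -0.08589185  0.03100903]
collar [0.56622225 0.30361477 0.08208733] [396.10875182 220.34508265] [259.2165791  286.95119763]
0.24 post top [398.59772688 208.39566521] [257.15046514 275.95329564] ptr [391.1652622 223.8050204] [261.5972818 272.6945751]
0.27 post top [398.87009154 207.72791055] [257.07845583 276.75026374] ptr [391.82298604 223.26490021] [261.15462419 273.41346009]
0.3 post top [399.1100975 207.054635 ] [257.03798403 277.54866205] ptr [392.45287188 222.71088907] [260.73866508 274.14211287]
```

View pics/m0.png

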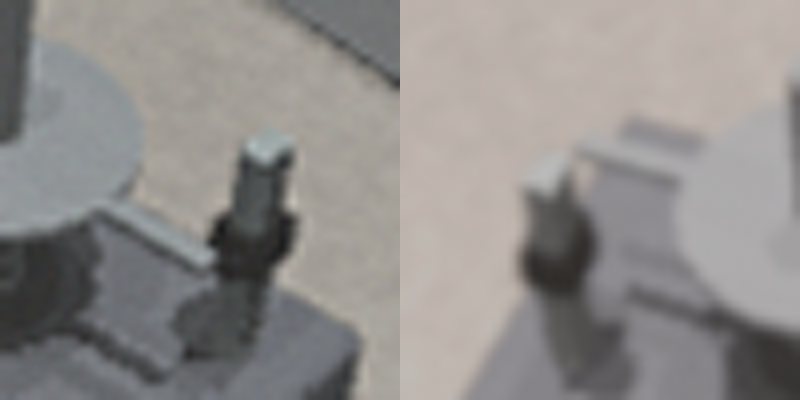

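send_rows:
  motion:
    - [[0, -0.02, 0, 0], [0, -0.065, 0, 0], [0, -0.11, 0, 0], [0, -0.15, 0, 0], [0, -0.17, 0, 0], [0, -0.17, 0, 0], [0, -0.17, 0, 0]]

```text
time: 12.75
tool_pos: [0.5927, -0.0857, 0.2]
tool_rot: [-1.57, 0.0, -2.764]
contact_force: [-0.3, -0.1, -2.1]
opening: 0.0429
```

Run:
```python
from h import *
d=wsnap('w10'); s=tr()[0]; print(d['tp'],s['tool_rot'],s['opening'],s['contact_force'])
P=lambda x,y,z: np.round(proj(d,d['tp']+d['R']@np.array([x,y,z])),1)
print(P(-.022,.017,0),P(-.022,.031,0),P(-.00875,.017,0))
g=cv2.cvtColor(d['frame'],cv2.COLOR_RGB2GRAY)
for u in (312,316,320): print(u,g[244:266,u])
cv2.imwrite('pics/c10.png',cv2.resize(d['frame'][210:370,180:450,::-1],None,fx=2.9,fy=2.9))
go(.503,.2568,.210)
```

```text
[ 0.59234504 -0.08561156  0.19905669] [-1.57155857e+00 -1.19596063e-03 -2.76417837e+00] 0.04286060605295973 [-0.53913093  0.61571482 -2.5191918 ]
[311.8 255.8] [312.  247.3] [311.8 284.7]
312 [120 125 117 124 122 123 119 117 115 116 104  96  91  93  91  95  97 113
 152 184 194 193]
316 [117 121 121 116 122 119 121 118 118 112  98  91  89  96  95  97 102 133
 163 182 181 183]
320 [116 114 116 120 119 119 116 115 114 112 102  92  90  92  95  97  98 120
 156 177 183 181]
shift [-0.0431 -0.0107 -0.3512] t 12.8 F [-0.54  0.62 -2.52]
```

View pics/c10.png

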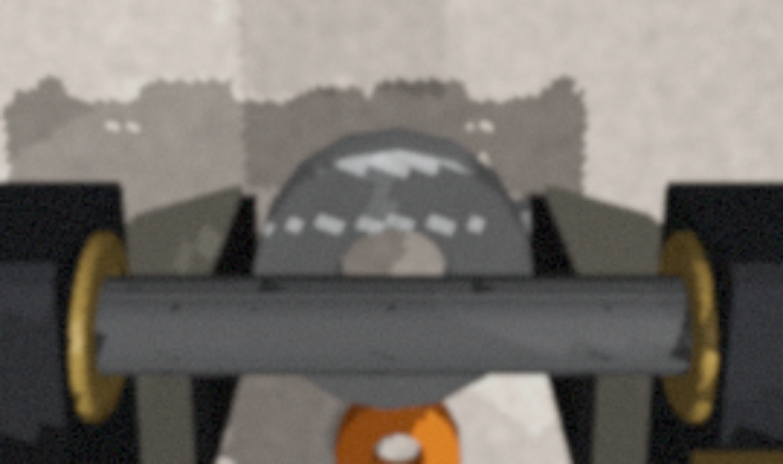

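The second ring is held level in the jaws, bore column 316, sitting about 2.6 mm further along tool +x than the first one did. The orange ring is at the bottom of the view, untouched. I'll shift the target by that amount.

send_rows:
  motion:
    - [[-0.005, -0.01, -0.03, 0], [-0.01, -0.016, -0.078, 0], [-0.016, -0.016, -0.126, 0], [-0.022, -0.016, -0.174, 0], [-0.028, -0.016, -0.222, 0], [-0.034, -0.016, -0.27, 0], [-0.04, -0.016, -0.315, 0], [-0.0457, -0.016, -0.351, 0]]

```text
time: 13.6
tool_pos: [0.5035, 0.2596, 0.2129]
tool_rot: [-1.572, -0.006, -2.763]
contact_force: [0.6, -0.3, -1.6]
opening: 0.0426
```

send_rows:
  motion:
    - [[0, 0, 0, 0], [0, 0, 0, 0]]

```text
time: 13.8
tool_pos: [0.5023, 0.2599, 0.2105]
tool_rot: [-1.572, -0.01, -2.761]
contact_force: [0.2, -0.3, -1.1]
opening: 0.043
```

Run:
```python
from h import *
look('11'); go(.5054,.2578,.194)
```

```text
tp [0.5037 0.2583 0.2119] rot [-1.572 -0.007 -2.764] t 13.95
F world [[0.8, -0.26, -1.02], [0.64, -0.37, -1.71], [0.83, 0.19, -1.14]]
F tool mean [-0.66  1.29  0.42] T [0.033 0.013 0.011]
shift [-0.0015  0.0179  0.0011] t 13.95 F [ 0.83  0.19 -1.14]
```

send_rows:
  motion:
    - [[-0.0005, 0.005, 0.0005, 0], [-0.001, 0.01, 0.001, 0], [-0.0015, 0.018, 0.001, 0], [-0.0015, 0.018, 0.001, 0], [-0.0015, 0.018, 0.001, 0]]

```text
time: 14.45
tool_pos: [0.5053, 0.2577, 0.1936]
tool_rot: [-1.572, -0.008, -2.765]
contact_force: [0.3, 0.3, -1.8]
opening: 0.0428
```

Run:
```python
from h import *
look('12'); go(.5054,.2578,.194)
d=load('w12')
P=lambda x,y,z: np.round(proj(d,d['tp']+d['R']@np.array([x,y,z])),1)
yy=d['tp'][2]-.15
print(P(0.0023,yy,0),P(.0103,yy,0))
cv2.imwrite('pics/c12.png',cv2.convertScaleAbs(cv2.resize(d['frame'][275:310,290:345,::-1],None,fx=14,fy=14,interpolation=cv2.INTER_CUBIC),alpha=2,beta=-100))
```

```text
tp [0.5055 0.258  0.1942] rot [-1.572 -0.007 -2.764] t 14.6
F world [[0.2, -0.35, -1.06], [0.67, -0.14, -1.95], [0.67, -0.11, -1.8]]
F tool mean [-0.41  1.6   0.38] T [-0.034 -0.007 -0.001]
shift [0.0001 0.0002 0.0001] t 14.6 F [ 0.67 -0.11 -1.8 ]
[312.6 285.8] [312.6 300.2]
```

View pics/c12.png

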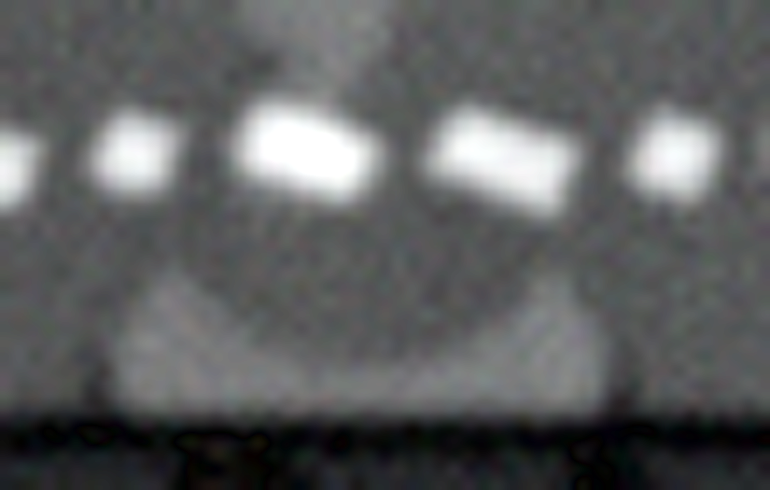

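View pics/k12.png

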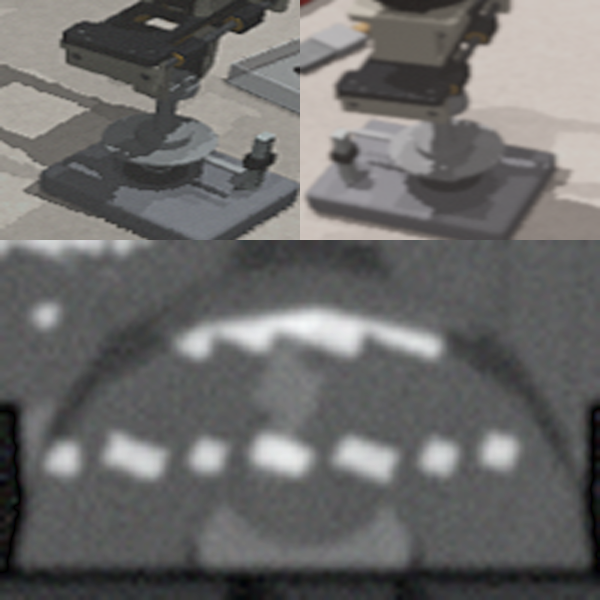

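The spindle end's lower edge at row 300.1 matches the predicted 300.2, and its column of about 316 matches the bore. The ring is aligned, so I'll lower it.

send_rows:
  motion:
    - [[0, 0.004, 0, 0], [0, 0.008, 0, 0], [0, 0.012, 0, 0], [0, 0.016, 0, 0], [0, 0.02, 0, 0], [0, 0.023, 0, 0], [0, 0.023, 0, 0]]

```text
time: 15.3
tool_pos: [0.5051, 0.2579, 0.1706]
tool_rot: [-1.572, -0.008, -2.764]
contact_force: [-0.7, 0.7, -1.0]
opening: 0.0428
```

Run:
```python
from h import *
look('13'); go(.5054,.2578,.150)
```

```text
tp [0.5054 0.258  0.1713] rot [-1.572 -0.006 -2.764] t 15.45
F world [[-1.14, -0.37, -1.47], [0.89, 0.07, -2.0], [0.57, 0.03, -0.84]]
F tool mean [-0.08  1.43  0.12] T [-0.028 -0.017 -0.004]
shift [-0.0001  0.0213  0.0002] t 15.45 F [ 0.57  0.03 -0.84]
```

View pics/k13.png

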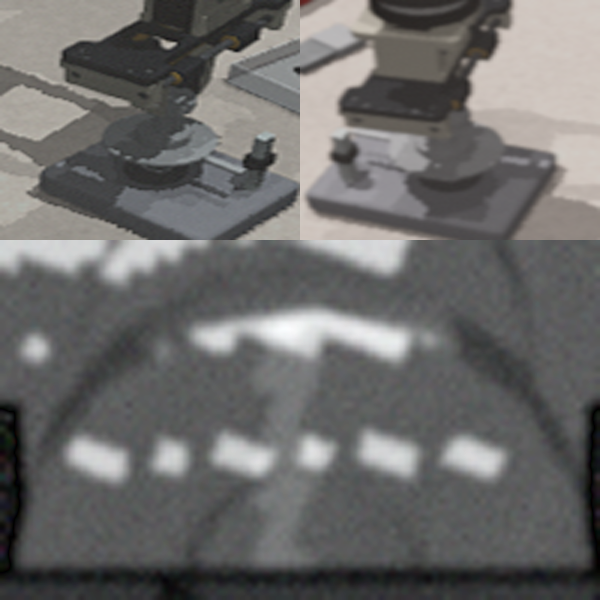

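send_rows:
  motion:
    - [[0, 0.005, 0, 0], [0, 0.01, 0, 0], [0, 0.015, 0, 0], [0, 0.02, 0, 0], [0, 0.025, 0, 0], [0, 0.03, 0, 0], [0, 0.033, 0, 0], [0, 0.033, 0, 0]]

```text
time: 16.25
tool_pos: [0.505, 0.2579, 0.1378]
tool_rot: [-1.572, -0.007, -2.764]
contact_force: [-0.7, 0.4, -1.6]
opening: 0.0432
```

Run:
```python
from h import *
look('14'); go(.5054,.2578,.125)
```

```text
tp [0.5054 0.258  0.1385] rot [-1.572 -0.006 -2.764] t 16.4
F world [[0.15, -0.02, -1.59], [0.27, 0.43, -1.49], [0.1, 0.06, -1.09]]
F tool mean [-0.23  1.39 -0.08] T [-0.019  0.006  0.002]
shift [-0.      0.0135  0.0002] t 16.4 F [ 0.1   0.06 -1.09]
```

View pics/k14.png

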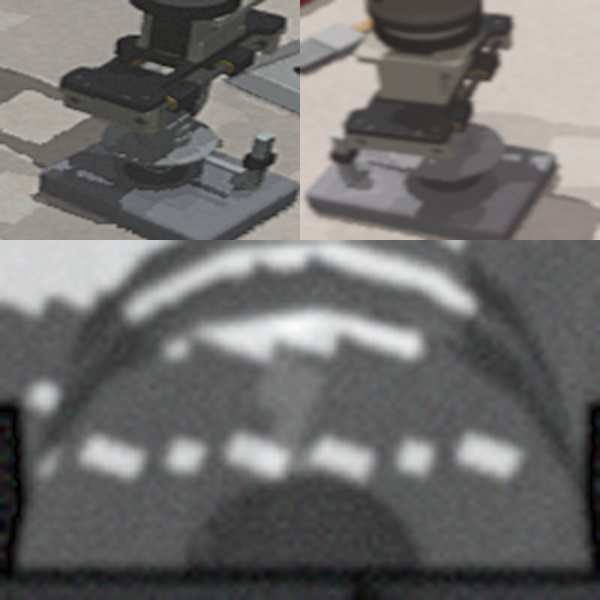

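The second ring hangs threaded just above the first, and the force shows only its weight. I'll lower it about 13 mm, so the spring carries it, and let go.

send_rows:
  motion:
    - [[0, 0.002, 0, 0], [0, 0.004, 0, 0], [0, 0.006, 0, 0], [0, 0.008, 0, 0], [0, 0.01, 0, 0], [0, 0.012, 0, 0], [0, 0.013, 0, 0], [0, 0.013, 0, 0]]

```text
time: 17.2
tool_pos: [0.5053, 0.258, 0.1255]
tool_rot: [-1.572, -0.006, -2.764]
contact_force: [0.6, 0.4, -0.1]
opening: 0.0428
```

send_rows:
  motion:
    - [[0, 0, 0, 0], [0, 0, 0, 0], [0, 0, 0, 0], [0, 0, 0, 0], [0, 0, 0, 0]]
  gripper: 0.58

```text
time: 17.7
tool_pos: [0.5053, 0.258, 0.1255]
tool_rot: [-1.572, -0.006, -2.764]
contact_force: [0.1, -0.2, 0.7]
opening: 0.0531
```

Run:
```python
from h import *
look('15')
```

```text
tp [0.5054 0.258  0.1255] rot [-1.572 -0.006 -2.764] t 17.85
F world [[0.09, -0.68, -0.14], [-0.45, 0.93, 0.44], [-0.35, 0.08, 0.13]]
F tool mean [ 0.18 -0.14 -0.19] T [0.02  0.006 0.014]
```

View pics/k15.png

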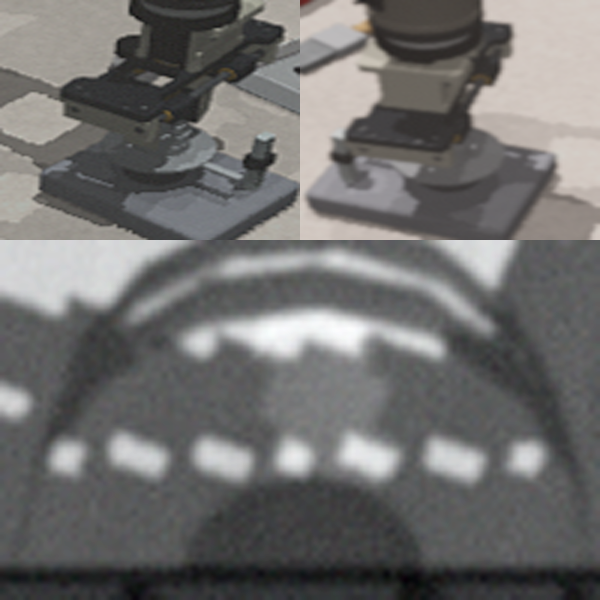

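send_rows:
  motion:
    - [[0, -0.03, 0, 0], [0, -0.07, 0, 0], [0, -0.105, 0, 0], [0.004, -0.11, 0.03, 0], [0.01, -0.11, 0.075, 0], [0.015, -0.11, 0.12, 0], [0.02, -0.11, 0.165, 0], [0.026, -0.11, 0.21, 0]]

```text
time: 18.65
tool_pos: [0.5594, 0.0516, 0.2356]
tool_rot: [-1.572, -0.006, -2.764]
contact_force: [1.0, 1.0, 0.5]
opening: 0.0531
```

send_rows:
  motion:
    - [[0, 0, 0, 0], [0, 0, 0, 0], [0, 0, 0, 0], [0, 0, 0, 0]]

```text
time: 19.05
tool_pos: [0.5591, 0.0531, 0.2357]
tool_rot: [-1.572, -0.005, -2.762]
contact_force: [0.3, 0.2, 0.0]
opening: 0.0535
```

Run:
```python
from h import *
a=snap('scene','s16')['frame'];b=snap('side','d16')['frame']
f=lambda im,x,y,w,h,k: cv2.resize(im[y:y+h,x:x+w,::-1],None,fx=k,fy=k,interpolation=cv2.INTER_CUBIC)
cv2.imwrite('pics/k16.png',np.hstack([f(a,310,160,120,100,3.3),f(b,230,230,120,100,3.3)]))
cv2.imwrite('pics/m16.png',np.vstack([np.hstack([f(a,375,200,35,35,11),f(b,245,260,35,35,11)])]))
```

```text
(no output)
```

View pics/k16.png

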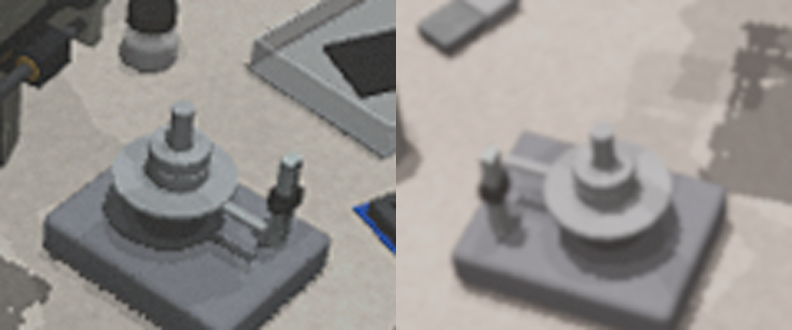

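View pics/m16.png

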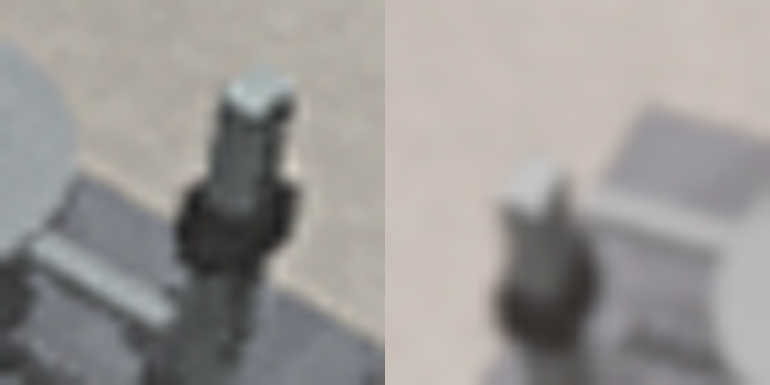

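Two rings lie flat and the pan has sunk clearly. In scene the pointer tip, near (390,229), now sits below the black collar at (396,220). I'll measure both heights with two wrist views.

Run:
```python
from h import *
go(.46,.241,.19)
```

```text
shift [ 0.0222  0.046  -0.2114] t 19.15 F [-0.78  0.   -0.66]
```

send_rows:
  motion:
    - [[0.006, 0, -0.045, 0], [0.01, 0, -0.09, 0], [0.015, 0, -0.135, 0], [0.02, 0.01, -0.175, 0], [0.022, 0.03, -0.211, 0], [0.022, 0.046, -0.211, 0], [0.022, 0.046, -0.211, 0], [0.022, 0.046, -0.211, 0]]

```text
time: 19.95
tool_pos: [0.4603, 0.241, 0.1904]
tool_rot: [-1.572, -0.005, -2.761]
contact_force: [-0.4, -0.2, 0.2]
opening: 0.0533
```

Run:
```python
from h import *
d=wsnap('w17'); print(d['tp'])
go(.572,.285,.19)
```

```text
[0.46084872 0.24077778 0.19079392]
shift [-1.196e-01  3.000e-04  1.000e-04] t 20.0 F [-1.06 -0.41  0.37]
```

send_rows:
  motion:
    - [[-0.03, 0, 0, 0], [-0.07, 0, 0, 0], [-0.1, 0, 0, 0], [-0.12, 0, 0, 0], [-0.12, 0, 0, 0], [-0.12, 0, 0, 0]]

```text
time: 20.6
tool_pos: [0.5723, 0.2845, 0.1906]
tool_rot: [-1.571, -0.004, -2.763]
contact_force: [0.4, 0.4, -1.0]
opening: 0.0535
```

Run:
```python
from h import *
d=wsnap('w18'); print(d['tp'])
A=load('w17')['frame'];B=d['frame']
cv2.imwrite('pics/k17.png',np.hstack([cv2.resize(A[:,:,::-1],(400,300)),cv2.resize(B[:,:,::-1],(400,300))]))
```

```text
[0.57187413 0.2844916  0.19065993]
```

View pics/k17.png

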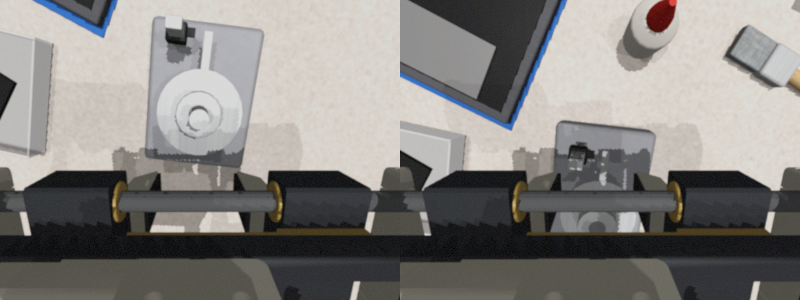

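Run:
```python
from h import *
A=load('w17')['frame'];B=load('w18')['frame']
f=lambda im,x,y,w,h,k: cv2.resize(im[y:y+h,x:x+w,::-1],None,fx=k,fy=k,interpolation=cv2.INTER_CUBIC)
cv2.imwrite('pics/m17.png',np.hstack([f(A,255,20,100,100,4),cv2.convertScaleAbs(f(B,260,200,100,100,4),alpha=1.6,beta=0)]))
```

```text
(no output)
```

View pics/m17.png

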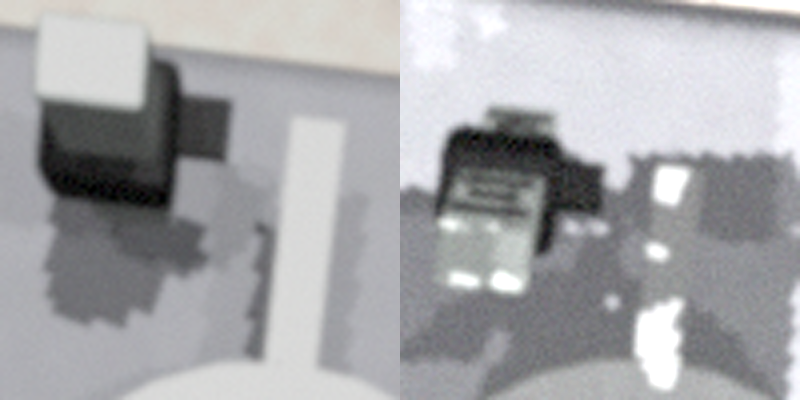

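In view A the finger's end corners are at crop (232,100) and (228,160), and the pointer's end corners at (290,118) and (346,120). View B shows the same corners at crop (204,165), (202,213), (255,163) and (292,165).

Run:
```python
from h import *
A=load('w17');B=load('w18');S=load('s16');D=load('d16')
for n,a,b in [('fing up',(232,100),(204,165)),('fing lo',(228,160),(202,213)),('ptr L',(290,118),(255,163)),('ptr R',(346,120),(292,165)),('post',(36,100),(38,290)),('postR',(142,108),(126,292))]:
    a=(255+a[0]/4,20+a[1]/4); b=(260+b[0]/4,200+b[1]/4); t=tri((A,*a),(B,*b)); print(n,np.round(t,4),np.round(proj(A,t)-a,1),np.round(proj(B,t)-b,1))
```

```text
fing up [0.5765 0.2878 0.0841] [-0.1 -0. ] [0.1 0. ]
fing lo [0.5687 0.2852 0.0847] [0.1 0. ] [-0. -0.]
ptr L [0.5787 0.2793 0.0785] [-0.2 -0. ] [0.1 0. ]
ptr R [0.5812 0.2722 0.0788] [-1.9 -0. ] [1.7 0.1]
post [0.5591 0.3068 0.1216] [0.3 0. ] [-0.2  0. ]
postR [0.5633 0.2945 0.1206] [-0.1 -0. ] [ 0.1 -0. ]
```

The pointer's upper face measures 78.6 mm and the mark's 84.4 mm, so the pointer is about 6 mm below the mark. With one ring it was about 4 mm above. Two rings complete the batch, so I'll withdraw and check the scene.

send_rows:
  motion:
    - [[0, -0.04, 0, 0], [0, -0.08, 0, 0], [0.01, -0.11, 0.04, 0], [0.02, -0.12, 0.08, 0], [0.03, -0.12, 0.125, 0], [0.04, -0.12, 0.17, 0], [0.05, -0.12, 0.21, 0], [0.05, -0.12, 0.21, 0]]

```text
time: 21.45
tool_pos: [0.6031, 0.0658, 0.3113]
tool_rot: [-1.57, -0.005, -2.769]
contact_force: [-0.2, 0.8, 0.1]
opening: 0.0536
```

send_rows:
  motion:
    - [[0, 0, 0, 0], [0, 0, 0, 0], [0, 0, 0, 0], [0, 0, 0, 0], [0, 0, 0, 0]]

```text
time: 21.95
tool_pos: [0.603, 0.0667, 0.3113]
tool_rot: [-1.57, -0.005, -2.768]
contact_force: [-0.8, -0.4, -0.0]
opening: 0.0531
```

Run:
```python
from h import *
snap('scene','s20');snap('side','d20'); s=tr()[0]; print(s['time'],s['tool_pos'],s['contact_force'],np.abs(s['qvel']).max())
```

```text
22.05 [0.60304058 0.06638795 0.31120707] [-0.49438539  0.4872881  -0.64568302] 0.005951999059352143
```

View pics/s20.png

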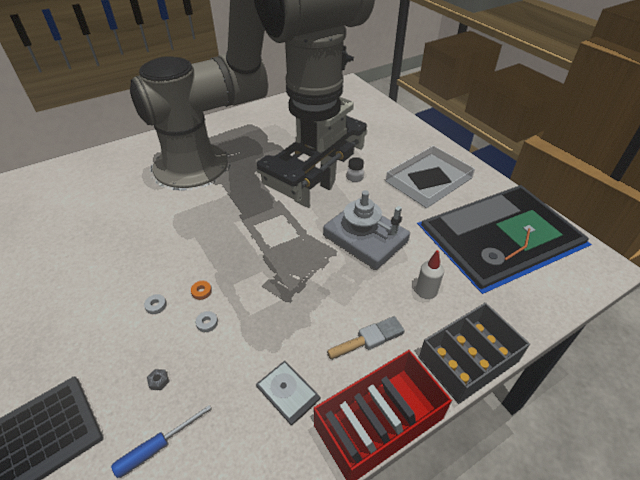

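The final view shows two rings stacked flat on the pan at (363,212). The other two at (155,303) and (206,321), the orange ring at (201,289) and everything else are where they were, and the robot is clear.

```bash
python3 -c "
from cell import hand_in
print(hand_in())"
```

```text
the job is handed in; nothing more can be done
None
```

The batch is two rings, and I handed the job in at about 22 s of robot time. Each ring was lined up through the wrist camera, threaded over the spindle with no detectable contact force, lowered until the spring carried its weight, and only then let go.

- **After ring 1:** I did not measure the pointer height at this stage. The estimate of about 4 mm above the mark comes from the later readings and about 10 mm of sink per ring.
- **After ring 2:** two wrist views put the pointer's upper face at 78.6 mm and the mark's at 84.4 mm, so the pointer was about 6 mm below the mark and I stopped there. The post top, used as a check, read about 121 mm against the stated 120 mm. One pointer corner disagreed by nearly 2 pixels between the views, which is small next to the 6 mm margin.
- **Mark height cross-check:** the fixed cameras gave about 82 mm for the mark's collar. They tend to read 1–3 mm low, so this agrees with the wrist views.
- **Last picture:** both rings lie flat on the pan. The other two rings, the orange ring, the nut and the other things look unmoved, and the robot touches nothing.
- **Force readings:** they are noisy, about ±1 N. When the gripper closed on each ring on the bench, the upward force read 5.7 N and then 7.5 N, which I did not trace.

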